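Post the miscounted temple bundle into the reject box

ROBOT

A 6-joint arm with a two-finger parallel gripper is mounted at the origin on a cart in front of the work surface, level with it; the furniture and walls round the work are solid. World frame = base frame: x ahead of the robot, y to its left, z up, the work surface at z = 0. Lengths are in mm, angles in rad, forces in N, time in s.
With the tool pointing down it reaches from about 400 to 825 mm from the base axis. Payload 7 kg.
Tool frame: the origin (TCP) lies at the very end of the fingers, on their centre line; the grasp point (between the pads) lies 19 mm behind it; x points along the fingers, z is the direction in which the jaws open and shut, and the axes are right-handed (so a half turn about x gives the same grasp; the last joint's range is limited). The gripper opens to 88 mm and grips with 3 to 60 N. Pads are 19 mm wide; open, the fingers measure 130 mm over their backs; the gripper's body (78 mm by 193 mm) begins 47 mm behind the grasp point.
Start: joints at [-0.813, 0.359, 0.012, 0, -1.224, -0.288], TCP at [305.549, -601.86, 226.561] pointing down, gripper open.
Joint ranges: [-3.07, 3.07], [-1.43, 2.12], [-1.02, 1.25], [-3.03, 1.67], [-3.05, -0], [-3.03, 3.03]. Speed limits (rad/s): [2.39, 2.39, 3.01, 3.14, 3.14, 3.14].

INTERFACE

Orientations are given as a unit quaternion [w, x, y, z].
In Python, from station import readout, eyes, arm gives the robot as it stands.
- The arm moves only by the tool apply_moves, never from a script. Its argument "increments" is a list of rows, each an object of numbers: "fingers": the finger opening in mm, from 0 to 87.6; "dx", "dy", "dz": the shift along the world's x, y, z in mm; "ax", "ay", "az": the turn, a rotation vector about the world's x, y, z in degrees. In form: [{"fingers": .., "dx": .., "dy": .., "dz": .., "ax": .., "ay": .., "az": ..}, ...]. A call has 1 to 8 rows; each row is the pose to reach, as a shift and turn from the pose measured when the call began; what a row does not reach only later rows make up. A row lasts 1/8 s, in which the tool goes at most 62.5 mm and 10.7 degrees, less where a joint would pass 70% of its speed; a pose out of reach is approached as far as the arm can. A call with a gripper value outside its range is refused whole. The fingers move at their own pace and stop on an object; "force" is the grip in N (left out, the last holds). Time passes only in rows, so rows that repeat a pose let the fingers close. It gives the time, the measured TCP pose, the force and the opening at its end, in the units of the state.
- readout.get_obs(): the state, without advancing time (a new reading comes with each control period).
- eyes.capture(name): name is "scene" or "top" or "wrist"; returns the picture (384x512x3 uint8, red, green, blue); there is no depth.
- eyes.calibration(name): a dict with "fovy" (degrees; the focal length in pixels is half the picture's height over the tangent of half this angle, whatever the lens; pixels are square), "cx", "cy" (the principal point, pixels), "T" (4x4, takes a point from camera to world coordinates); the wrist camera has in their place "tool_from_camera" (4x4, takes a point from camera to tool coordinates, whose origin is the TCP and whose axes are the tool frame's). Camera axes: x right, y down, z forward; pixel columns grow to the right and rows downward; lengths in mm; the calibration is good to about 2 mm. A picture is of the moment at which its call begins: read the wrist's pose just before it. calibration takes no time and is no camera call.
- arm.hand_in(): hands the job in, once; it reports no verdict.
The state is a dict: "time_s": time; "qpos": joint angles; "joint_velocities": joint speeds; "tau": joint torques, N m; "tool_pos": TCP position; "tool_rot": TCP orientation; "contact_force": force on the tool from outside, world axes, zero at the start; "torque": the same for the moment, N m; "grip_width": opening from 0.0 (shut) to 1.0 (fully open).
Only numpy, scipy, OpenCV 4.12 (cv2) and the standard library are available. Lean on these libraries where they do the work, as an engineer would, in place of code of your own. Each camera call takes 0.05 s, during which the arm holds its last target.

TASK

One bundle of spectacle temple shells was packed with four shells instead of three. Pick out the four-shell bundle and push it down through the sprung flap in the top of the grey reject box, so that it lies inside and the flap snaps shut behind it. Leave the three-shell bundle where it lies.

Things in the scene. Friction and masses are not known exactly. Their poses are not given: they have to be found in the camera images.
- bundle_four: the miscounted bundle: four curved black shells with yellow edges side by side, 52 (own x) x 40 (own y) x 16 mm high, 30 g, solid; origin at the centre of its underside, z up; it lies flat on the plywood riser (top 105 mm above the table), place and yaw vary; pick it from above across its 40 mm width (own y)
- bundle_three: a correct bundle that stays where it is: three of the same shells, 49 (own x) x 30 (own y) x 17 mm high; origin at the centre of its underside, on the same riser
- reject_box: closed grey sheet-metal box fixed on the riser (its underside 105 mm above the table), 160 (own x) x 176 (own y) x 130 mm high, walls and top 4 mm, inner floor at 6 mm; origin at the centre of its underside, z up, the side with the card holder is -x; place and yaw vary. The opening in its top, 70 (own x) x 140 mm (own y), is centred at own x = +20 mm, y = 0.
- flap (a joint): slippery steel flap filling that opening, 68 (box x) x 137 mm; rad, 0 = shut, level with the top; grows as it swings down, stop 1.25. Hinge at box x = +55 mm, free edge at -13 mm. Its spring (2 to 5 N at mid-flap) bears a bundle's weight and shuts it when not pressed. 45 to 50 mm down at mid-flap it is steep enough for a bundle let go there, or pressed down beside, to slide in.

How it is judged:
By the outcome, as a careful person would: the job done as asked, in the order asked, and still so for the second after the job is handed in, with the robot touching nothing.
It also fails if it takes over 35 s, if anything falls off the work surface, if the arm or the gripper's body presses on something with over 40 N, if the wrist force passes 120 N, or if a joint passes its speed limit or range.

## Working session

There is one attempt and no reset: what is moved stays moved. The work goes in short steps, Python scripts to look and compute and a tool call to move; the robot and the scene stay as the last step left them, time stands still between calls to the robot, and variables do not carry over. Pictures are saved under pics/ and viewed, and the job is handed in when it is done.

Besides the shell and the picture viewer there is one more tool, called after "Call:" as a command line: name --argument value ..., lists and objects as JSON in quotes. apply_moves: Moves the arm, as the interface text tells. Its arguments: {"type":"object","properties":{"increments":{"type":"array"},"force":{"type":"number"}},"required":["increments"]}

```bash
ls; mkdir -p pics; cat > h.py <<'E'
import numpy as np,cv2
from station import readout,eyes,arm
from scipy.spatial.transform import Rotation as R
def cam(name,obs=None):
    c=eyes.calibration(name); f=192/np.tan(np.radians(c['fovy'])/2)
    if 'T' in c: T=np.array(c['T'])
    else:
        q=obs['tool_rot'];W=np.eye(4);W[:3,:3]=R.from_quat([q[1],q[2],q[3],q[0]]).as_matrix();W[:3,3]=obs['tool_pos'];T=W@np.array(c['tool_from_camera'])
    return f,c['cx'],c['cy'],T
def px2w(K,u,v,z):
    f,cx,cy,T=K;d=T[:3,:3]@np.array([(u-cx)/f,(v-cy)/f,1]);o=T[:3,3];return o+d*(z-o[2])/d[2]
def w2px(K,p):
    f,cx,cy,T=K;q=T[:3,:3].T@(np.array(p)-T[:3,3]);return np.array([f*q[0]/q[2]+cx,f*q[1]/q[2]+cy])
def save(im,n,crop=None,s=1.5):
    im=im[:,:,::-1]
    if crop: im=im[crop[1]:crop[3],crop[0]:crop[2]]
    cv2.imwrite('pics/'+n,cv2.resize(im,None,fx=s,fy=s,interpolation=cv2.INTER_CUBIC))
E
python3 - <<'E'
from h import *
o=readout.get_obs();print(o)
for n in ('scene','top','wrist'):
    im=eyes.capture(n);np.save('pics/%s0.npy'%n,im);save(im,n+'0.png');print(n,eyes.calibration(n))
E
```

```text
pics
{'time_s': 0.0, 'qpos': array([-8.12897903e-01,  3.59396893e-01,  1.10972442e-02, -3.20175480e-04,
       -1.22412302e+00, -2.88103800e-01]), 'joint_velocities': array([-0.00126857, -0.00130776, -0.00136294, -0.00278456,  0.00118896,
        0.00122325]), 'tau': array([ 6.93874408e-04, -5.82723820e+01,  2.93064505e+01,  6.99728027e+00,
        7.11413290e-03, -1.39850308e-04]), 'tool_pos': array([ 305.33191303, -601.46250059,  225.63833392]), 'tool_rot': array([ 0.37018223, -0.6020926 ,  0.36967835,  0.60314802]), 'contact_force': array([-0.33316409, -0.14997637, -0.38875918]), 'torque': array([-0.01154111, -0.03879204, -0.00129304]), 'grip_width': 1.0039943117667949}
scene {'fovy': 43.29942082304961, 'cx': 248.88048828421628, 'cy': 190.3004590871136, 'T': array([[-8.99958655e-01,  3.83267459e-01, -2.07799119e-01,
         7.72218519e+02],
       [ 4.35816942e-01,  8.03713060e-01, -4.05103579e-01,
         4.60499059e+02],
       [ 1.17478464e-02, -4.55138848e-01, -8.90342977e-01,
         1.21191156e+03],
       [ 0.00000000e+00,  0.00000000e+00,  0.00000000e+00,
         1.000
[... 192 characters left out ...]
   [-9.99680107e-01,  3.93723880e-03, -2.49836425e-02,
         1.76533457e+00],
       [ 2.44652157e-02, -9.99660983e-02, -9.94690018e-01,
         1.13133344e+03],
       [ 0.00000000e+00,  0.00000000e+00,  0.00000000e+00,
         1.00000000e+00]])}
wrist {'fovy': 65.49586322255664, 'cx': 249.99660086296555, 'cy': 190.90890332206573, 'tool_from_camera': array([[-6.47670666e-04, -3.10355674e-01,  9.50620290e-01,
        -1.58364460e+02],
       [ 5.75582087e-04, -9.50620448e-01, -3.10355334e-01,
         8.55073346e+01],
       [ 9.99999625e-01,  3.46151965e-04,  7.94324145e-04,
        -2.16511201e-01],
       [ 0.00000000e+00,  0.00000000e+00,  0.00000000e+00,
         1.00000000e+00]])}
```

View pics/scene0.png

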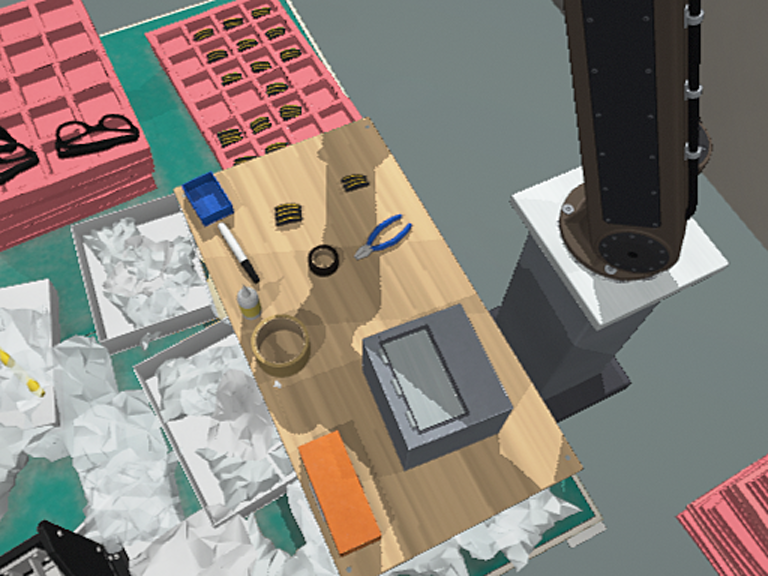

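View pics/top0.png

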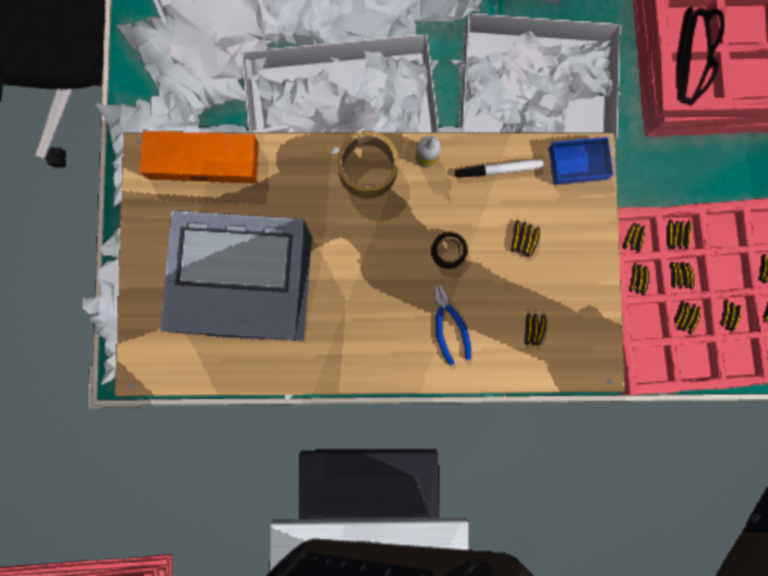

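View pics/wrist0.png

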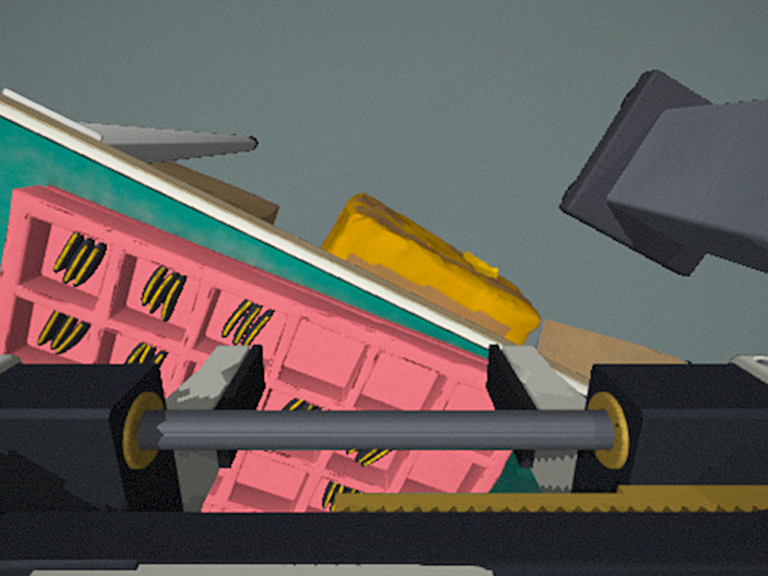

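The riser holds two bundles, at top-view (525,238) and (535,329) in the 1.5x picture, and the box at about (237,275). I'll zoom in on all three.

```bash
python3 - <<'E'
from h import *
t=np.load('pics/top0.npy');s=np.load('pics/scene0.npy')
def cr(im,c,s,n): save(im,n,c,s)
a=cv2.resize(t[135:240,330:375],None,fx=6,fy=6,interpolation=cv2.INTER_CUBIC)[:, :, ::-1]
b=cv2.resize(s[105:165,170:260],None,fx=5,fy=5,interpolation=cv2.INTER_CUBIC)[:,:,::-1]
H=600;A=np.zeros((H,750,3),np.uint8);A[:min(H,a.shape[0]),:270]=a[:H];A[:300,280:730]=b
cv2.imwrite('pics/b0.png',A)
save(t,'box0.png',(100,130,220,235),5.5)
E
```

```text
(no output)
```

View pics/b0.png

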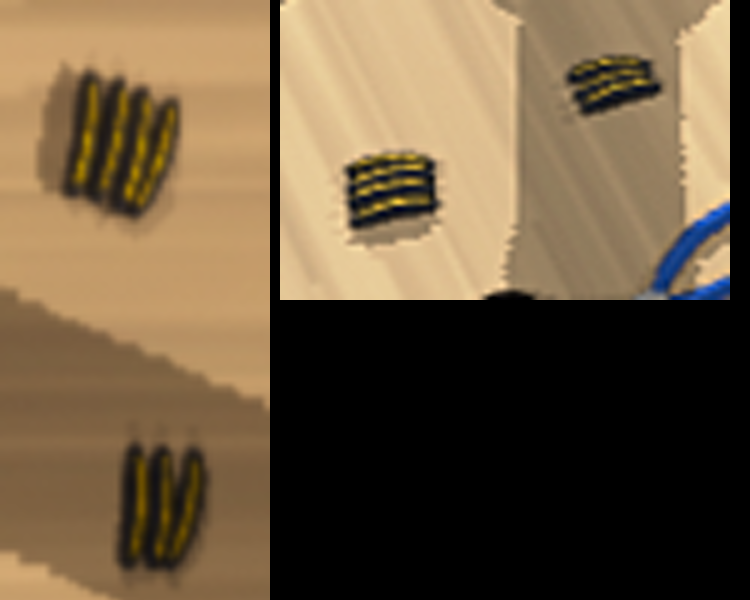

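View pics/box0.png

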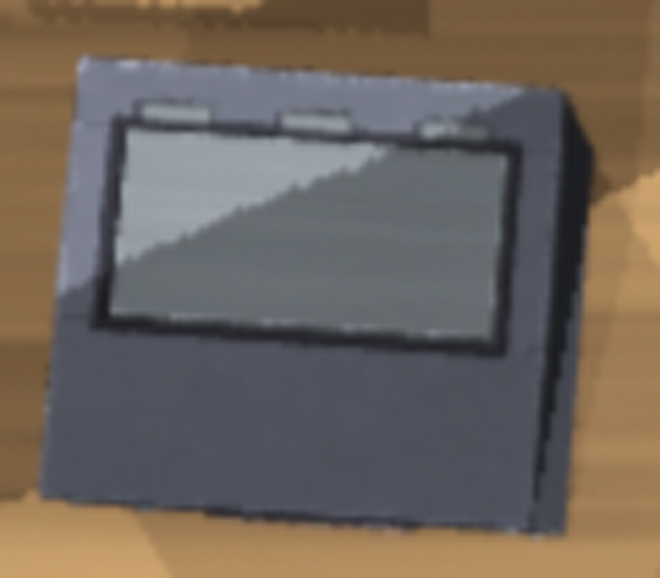

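```bash
python3 - <<'E'
from h import *
K=cam('top')
def P(c,off,s,z): return np.array([px2w(K,u/s+off[0],v/s+off[1],z) for u,v in c])
b=P([(78,57),(565,92),(533,530),(42,500)],(100,130),5.5,235);print(b.round(1),b.mean(0))
print('sides',[np.linalg.norm(b[i]-b[i-1]).round(1) for i in range(4)])
o=P([(117,117),(520,143),(503,353),(95,323)],(100,130),5.5,235);print(o.round(1),o.mean(0),[np.linalg.norm(o[i]-o[i-1]).round(1) for i in range(4)])
for p in (b,o):
  d=(p[0]+p[1]-p[2]-p[3]);e=p[0]-p[1]+p[3]-p[2];print('yaw +x',np.degrees(np.arctan2(d[1],d[0])),'from y',np.degrees(np.arctan2(-e[0],e[1])))
f=P([(85,70),(178,98),(135,215),(65,195)],(330,135),6,121);print(f.round(1),f.mean(0),[np.linalg.norm(f[i]-f[i-1]).round(1) for i in range(4)])
g=P([(130,443),(200,448),(182,570),(122,567)],(330,135),6,122);print(g.round(1),g.mean(0),[np.linalg.norm(g[i]-g[i-1]).round(1) for i in range(4)])
o=readout.get_obs();q=o['tool_rot'];print(R.from_quat([q[1],q[2],q[3],q[0]]).as_matrix().round(3))
E
```

```text
[[608.8 259.2 235. ]
 [595.7  84.  235. ]
 [437.9  94.6 235. ]
 [449.5 267.9 235. ]] [522.9875544  176.42098627 235.        ]
sides [np.float64(159.5), np.float64(175.6), np.float64(158.2), np.float64(173.7)]
[[586.9 244.7 235. ]
 [577.1 100.1 235. ]
 [501.1 105.7 235. ]
 [512.4 250.8 235. ]] [544.35785182 175.32277676 235.        ] [np.float64(74.7), np.float64(144.9), np.float64(76.2), np.float64(145.6)]
yaw +x -3.4808651139375173 from y -4.055364937851939
yaw +x -4.4175717568921655 from y -4.1730371600627425
[[ 617.5 -224.2  121. ]
 [ 606.7 -259.1  121. ]
 [ 562.4 -241.6  121. ]
 [ 570.  -215.4  121. ]] [ 589.15201051 -235.07356584  121.        ] [np.float64(48.3), np.float64(36.5), np.float64(47.7), np.float64(27.3)]
[[ 476.9 -237.1  122. ]
 [ 474.9 -263.2  122. ]
 [ 429.8 -255.1  122. ]
 [ 431.  -232.9  122. ]] [ 453.13916936 -247.07820692  122.        ] [np.float64(46.0), np.float64(26.2), np.float64(45.8), np.float64(22.3)]
[[-0.001 -0.892 -0.453]
 [ 0.001 -0.453  0.892]
 [-1.     0.     0.001]]
```

The bundle at about (589,-235) has four shells and its yaw is about -17°. The other one has three. The box comes out at centre (523,176) with yaw about -4°, and its measured sides match the given 160 x 176 mm. Next I'll move above the four-shell bundle.

Call:
apply_moves --increments '[{"dx": 35,"dy": 45,"dz": 10,"az": -6,"fingers": 70},{"dx": 71,"dy": 92,"dz": 15,"az": -12,"fingers": 70},{"dx": 107,"dy": 138,"dz": 15,"az": -18,"fingers": 70},{"dx": 142,"dy": 183,"dz": 15,"az": -24,"fingers": 70},{"dx": 178,"dy": 229,"dz": 15,"az": -30,"fingers": 70},{"dx": 213,"dy": 275,"dz": 15,"az": -36,"fingers": 70},{"dx": 250,"dy": 320,"dz": 15,"az": -42,"fingers": 70},{"dx": 284,"dy": 366,"dz": 15,"az": -44,"fingers": 70}]'

```text
invalid input
```

Call:
apply_moves --increments '[{"fingers": 70},{"fingers": 70}]'

```text
invalid input
```

```bash
python3 - <<'E'
from h import *
o=readout.get_obs();im=eyes.capture('wrist');save(im,'w1.png');print(o['time_s'],o['tool_pos'],o['grip_width'],o['contact_force'])
q=o['tool_rot'];M=R.from_quat([q[1],q[2],q[3],q[0]]).as_matrix();print(M.round(3))
np.save('pics/w1.npy',im)
K=cam('wrist',o)
c,s=np.cos(np.radians(-17)),np.sin(np.radians(-17))
print([ (w2px(K,[589+x*c-y*s,-235+x*s+y*c,121])*1.5).round(0) for x,y in [(26,20),(26,-20),(-26,-20),(-26,20)]])
E
```

```text
0.15 [ 305.38012997 -601.58197027  225.8488563 ] 0.9986983305760896 [-0.08061188 -0.19911212  0.29029783]
[[-0.001 -0.892 -0.453]
 [ 0.001 -0.453  0.892]
 [-1.     0.     0.001]]
[array([584., 747.]), array([557., 727.]), array([603., 700.]), array([630., 720.])]
```

View pics/w1.png

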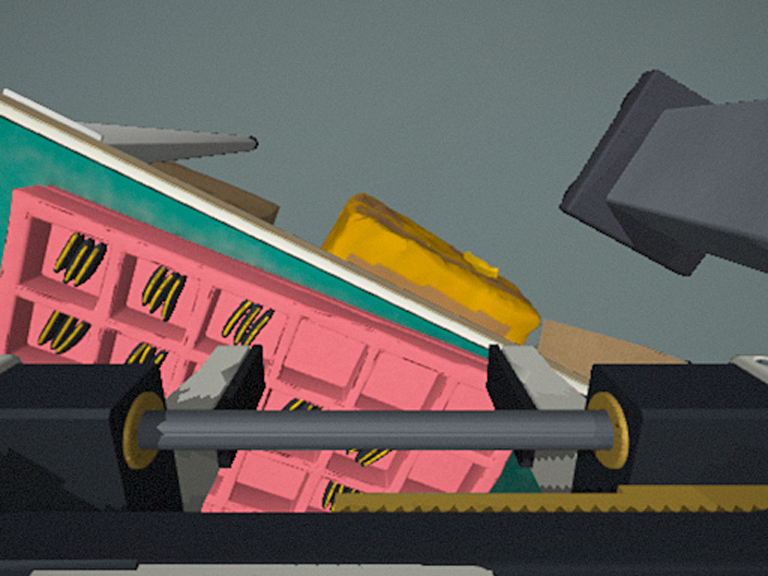

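Both moves came back as "invalid input", so the arm hasn't moved. I'll resend with every field filled in.

Call:
apply_moves --increments '[{"fingers": 70,"dx": 35,"dy": 45,"dz": 10,"ax": 0,"ay": 0,"az": -6},{"fingers": 70,"dx": 71,"dy": 92,"dz": 15,"ax": 0,"ay": 0,"az": -12},{"fingers": 70,"dx": 107,"dy": 138,"dz": 15,"ax": 0,"ay": 0,"az": -18},{"fingers": 70,"dx": 142,"dy": 183,"dz": 15,"ax": 0,"ay": 0,"az": -24},{"fingers": 70,"dx": 178,"dy": 229,"dz": 15,"ax": 0,"ay": 0,"az": -30},{"fingers": 70,"dx": 213,"dy": 275,"dz": 15,"ax": 0,"ay": 0,"az": -36},{"fingers": 70,"dx": 250,"dy": 320,"dz": 15,"ax": 0,"ay": 0,"az": -42},{"fingers": 70,"dx": 284,"dy": 366,"dz": 15,"ax": 0,"ay": 0,"az": -44}]' --force 20

```text
time_s: 1.2
tool_pos: [590.4, -233.9, 241.0]
tool_rot: [0.569, -0.419, 0.569, 0.42]
contact_force: [0.5, -1.1, 0.1]
grip_width: 0.798
```

```bash
python3 - <<'E'
from h import *
o=readout.get_obs();im=eyes.capture('wrist');save(im,'w2.png');print(o['time_s'],o['tool_pos'],o['grip_width'],o['joint_velocities'].round(3))
q=o['tool_rot'];M=R.from_quat([q[1],q[2],q[3],q[0]]).as_matrix();print(M.round(3))
np.save('pics/w2.npy',im)
K=cam('wrist',o)
c,s=np.cos(np.radians(-17)),np.sin(np.radians(-17))
print([ (w2px(K,[589+x*c-y*s,-235+x*s+y*c,121])*1.5).round(0) for x,y in [(26,20),(26,-20),(-26,-20),(-26,20)]])
E
```

```text
1.2 [ 590.3907407  -233.92748773  240.95307055] 0.7981998261796185 [ 0.658  0.162  0.222 -0.    -0.059 -0.906]
[[ 0.    -0.955  0.296]
 [ 0.001  0.296  0.955]
 [-1.     0.     0.001]]
[array([404., 314.]), array([344., 314.]), array([342., 237.]), array([405., 237.])]
```

View pics/w2.png

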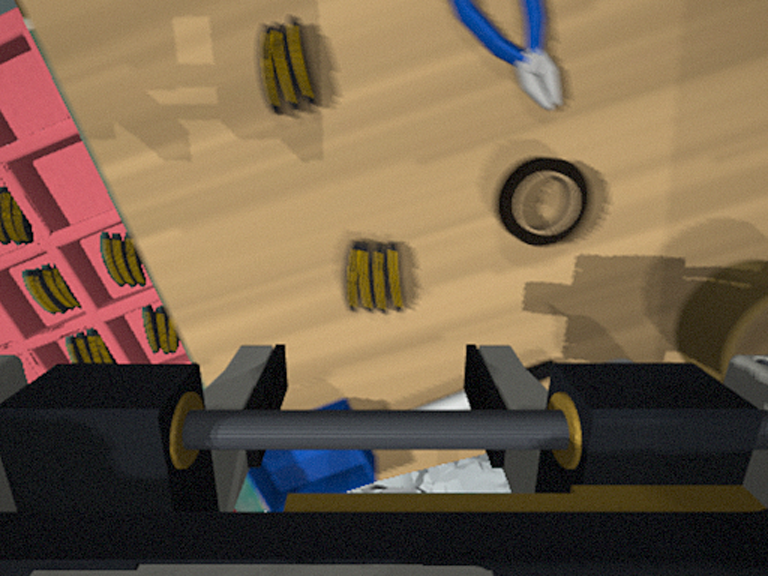

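The wrist picture shows the four shells centred at (376,275), within 2 px of the prediction. I'll descend, gripping 6 mm toward own +x so the fingers end up near mid-flap.

Call:
apply_moves --increments '[{"fingers": 66,"dx": 4,"dy": -3,"dz": -10,"ax": 0,"ay": 0,"az": 0},{"fingers": 66,"dx": 4,"dy": -3,"dz": -40,"ax": 0,"ay": 0,"az": 0},{"fingers": 66,"dx": 4,"dy": -3,"dz": -75,"ax": 0,"ay": 0,"az": 0},{"fingers": 66,"dx": 4,"dy": -3,"dz": -105,"ax": 0,"ay": 0,"az": 0},{"fingers": 66,"dx": 4,"dy": -3,"dz": -105,"ax": 0,"ay": 0,"az": 0}]'

```text
time_s: 1.88
tool_pos: [595.5, -233.2, 132.4]
tool_rot: [0.568, -0.418, 0.57, 0.421]
contact_force: [-1.1, -0.5, 0.6]
grip_width: 0.756
```

```bash
python3 - <<'E'
from h import *
o=readout.get_obs();print(o['time_s'],o['tool_pos'],o['grip_width'],o['contact_force'])
q=o['tool_rot'];M=R.from_quat([q[1],q[2],q[3],q[0]]).as_matrix();print(M.round(3))
im=eyes.capture('wrist');save(im,'w3.png')
E
```

```text
1.875 [ 595.49073602 -233.15535793  132.44237013] 0.7559890108459463 [-1.14959724 -0.532674    0.59520655]
[[-0.004 -0.955  0.295]
 [ 0.003  0.295  0.955]
 [-1.     0.005  0.001]]
```

View pics/w3.png

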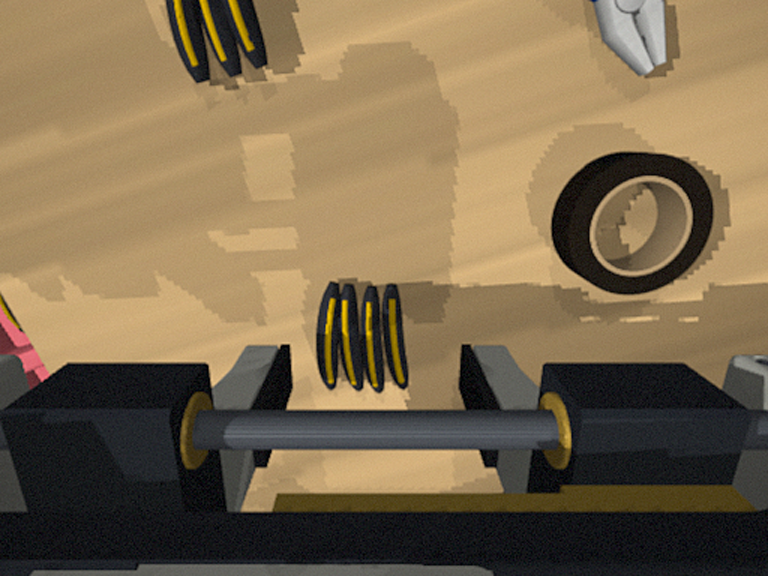

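Call:
apply_moves --increments '[{"fingers": 66,"dx": -1,"dy": -5,"dz": -12,"ax": 0,"ay": 0,"az": 0},{"fingers": 66,"dx": -1,"dy": -5,"dz": -25,"ax": 0,"ay": 0,"az": 0},{"fingers": 66,"dx": -1,"dy": -5,"dz": -25,"ax": 0,"ay": 0,"az": 0},{"fingers": 30,"dx": -1,"dy": -5,"dz": -25,"ax": 0,"ay": 0,"az": 0},{"fingers": 30,"dx": -1,"dy": -5,"dz": -25,"ax": 0,"ay": 0,"az": 0},{"fingers": 30,"dx": -1,"dy": -5,"dz": -25,"ax": 0,"ay": 0,"az": 0},{"fingers": 30,"dx": -1,"dy": -5,"dz": -25,"ax": 0,"ay": 0,"az": 0}]' --force 50

```text
time_s: 2.8
tool_pos: [596.1, -238.4, 109.9]
tool_rot: [0.569, -0.419, 0.569, 0.42]
contact_force: [-0.4, -0.5, 1.5]
grip_width: 0.418
```

Call:
apply_moves --increments '[{"fingers": 30,"dx": 0,"dy": 0,"dz": 0,"ax": 0,"ay": 0,"az": 0},{"fingers": 30,"dx": 0,"dy": 0,"dz": 30,"ax": 0,"ay": 0,"az": 0},{"fingers": 30,"dx": 0,"dy": 0,"dz": 80,"ax": 0,"ay": 0,"az": 0},{"fingers": 30,"dx": 0,"dy": 0,"dz": 130,"ax": 0,"ay": 0,"az": 0},{"fingers": 30,"dx": 0,"dy": 0,"dz": 190,"ax": 0,"ay": 0,"az": 0},{"fingers": 30,"dx": 0,"dy": 0,"dz": 190,"ax": 0,"ay": 0,"az": 0}]'

```text
time_s: 3.55
tool_pos: [598.2, -239.2, 306.1]
tool_rot: [0.571, -0.422, 0.566, 0.418]
contact_force: [0.4, 0.1, -1.8]
grip_width: 0.413
```

```bash
python3 - <<'E'
from h import *
o=readout.get_obs();print(o['time_s'],o['tool_pos'],o['grip_width'],o['contact_force'])
im=eyes.capture('wrist');save(im,'w4.png')
E
```

```text
3.55 [ 598.23722604 -239.18749608  306.07490326] 0.41307440771507403 [ 0.37714498  0.14411675 -1.82163502]
```

View pics/w4.png

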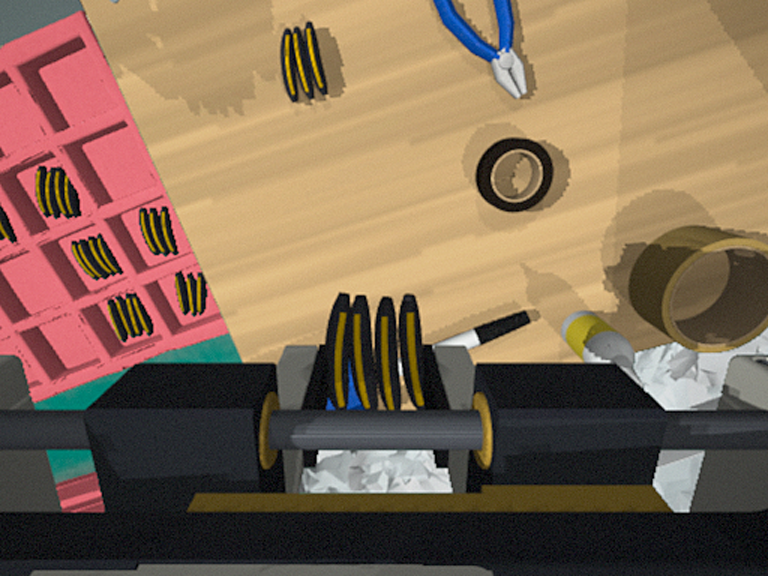

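```bash
python3 - <<'E'
from h import *
o=readout.get_obs();K=cam('wrist',o);t=o['tool_pos'];print(o['time_s'],t)
q=o['tool_rot'];M=R.from_quat([q[1],q[2],q[3],q[0]]).as_matrix();print(M.round(3))
xd=-M[:,1]; yd=M[:,2]
for u,v in [(345,295),(410,296),(343,408),(418,405),(375,296)]:
    p=px2w(K,u/1.5,v/1.5,t[2]+11);print((p-t)@xd,(p-t)@yd)
# goal
th=np.radians(-4);B=np.array([523,176.2])
for x in (14,18,20,21): print(x,B+np.array([x*np.cos(th),x*np.sin(th)]))
E
```

```text
3.6 [ 597.07983914 -238.54214706  302.71015837]
[[ 0.004 -0.956  0.295]
 [ 0.001  0.295  0.956]
 [-1.    -0.004  0.002]]
-33.92735722983074 -11.1987094495663
-33.54275556745923 11.4302485245472
11.541774896836122 -12.885992801389566
10.277560967505405 15.562405528056505
-33.55118393483049 -0.7617495012810048
14 [536.9658967  175.22340937]
18 [540.9561529  174.94438347]
20 [542.95128101 174.80487053]
21 [543.94884506 174.73511405]
```

It's held, and the bundle spans about -33 to +18 mm of the TCP along own x. Now carry it to above the flap, with TCP at box x≈22.

Call:
apply_moves --increments '[{"fingers": 30,"dx": -5,"dy": 40,"dz": 0,"ax": 0,"ay": 0,"az": 2},{"fingers": 30,"dx": -12,"dy": 95,"dz": 0,"ax": 0,"ay": 0,"az": 4},{"fingers": 30,"dx": -20,"dy": 150,"dz": 0,"ax": 0,"ay": 0,"az": 6},{"fingers": 30,"dx": -27,"dy": 205,"dz": 0,"ax": 0,"ay": 0,"az": 8},{"fingers": 30,"dx": -35,"dy": 260,"dz": 0,"ax": 0,"ay": 0,"az": 10},{"fingers": 30,"dx": -42,"dy": 315,"dz": 0,"ax": 0,"ay": 0,"az": 12},{"fingers": 30,"dx": -48,"dy": 370,"dz": 0,"ax": 0,"ay": 0,"az": 13},{"fingers": 30,"dx": -52,"dy": 413,"dz": 0,"ax": 0,"ay": 0,"az": 13}]'

```text
time_s: 4.6
tool_pos: [544.0, 176.4, 301.3]
tool_rot: [0.518, -0.482, 0.517, 0.482]
contact_force: [-0.1, -0.4, -0.3]
grip_width: 0.418
```

Call:
apply_moves --increments '[{"fingers": 30,"dx": 0,"dy": 0,"dz": 0,"ax": 0,"ay": 0,"az": 0},{"fingers": 30,"dx": 0,"dy": 0,"dz": 0,"ax": 0,"ay": 0,"az": 0}]'

```text
time_s: 4.85
tool_pos: [543.4, 176.3, 300.1]
tool_rot: [0.517, -0.482, 0.517, 0.482]
contact_force: [-0.3, -0.3, -0.6]
grip_width: 0.413
```

```bash
cat > look.py <<'E'
from h import *
import sys
n=sys.argv[1]
o=readout.get_obs();t=o['tool_pos'];print(o['time_s'],t,o['grip_width']*87.6,o['contact_force'].round(1))
q=o['tool_rot'];M=R.from_quat([q[1],q[2],q[3],q[0]]).as_matrix();print('jaw yaw',np.degrees(np.arctan2(-M[0,2],M[1,2])),M[2].round(3))
th=np.radians(-4);d=t[:2]-[523,176.2];print('box xy',d@[np.cos(th),np.sin(th)],d@[-np.sin(th),np.cos(th)],'depth',235-t[2])
im=eyes.capture('wrist');save(im,n+'w.png')
if len(sys.argv)>2: im=eyes.capture('scene');save(im,n+'s.png',(200,180,400,330),3.8)
E
python3 look.py a 1
```

```text
4.85 [543.38204309 176.26001286 300.11129638] 36.21028916417084 [-0.3 -0.3 -0.6]
jaw yaw -4.026718242192726 [-1. -0.  0.]
box xy 20.32820717408839 1.4816461278129835 depth -65.11129638325593
```

View pics/aw.png

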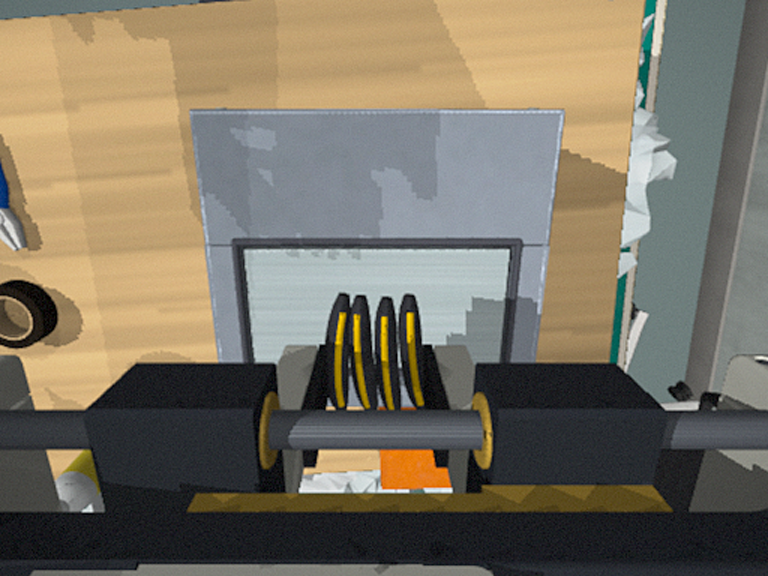

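View pics/as.png

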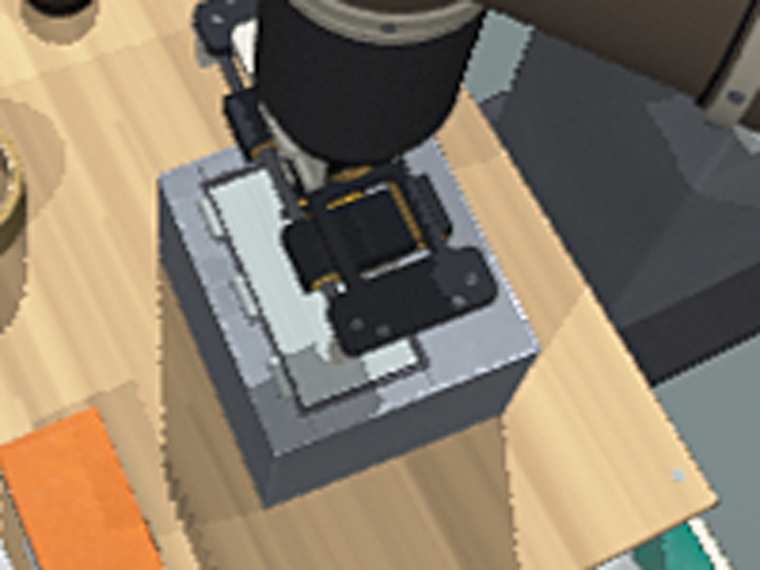

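```bash
python3 - <<'E'
from h import *
o=readout.get_obs();K=cam('wrist',o);t=o['tool_pos']
q=o['tool_rot'];M=R.from_quat([q[1],q[2],q[3],q[0]]).as_matrix();xd=-M[:,1]; yd=M[:,2]
for n,(u,v) in dict(boxedge=(378,111),frame_out=(378,240),frame_in=(378,248),L=(240,300),Rr=(515,300),boxR=(562,111),boxL=(191,111)).items():
    p=px2w(K,u/1.5,v/1.5,235);print(n,(p-t)@xd,(p-t)@yd)
E
```

```text
boxedge -98.28125381834185 0.8605562111689745
frame_out -37.012232399123725 1.0237550356735319
frame_in -32.84219260243733 1.0348625346541322
L -4.5446637698137105 -72.23752598397539
Rr -4.5258333385555 74.01918254317124
boxR -98.34021846778813 86.79208298272843
boxL -98.22141791234748 -86.34068734991929
```

Measured against the wrist view, I need to shift about 3 mm toward the hinge. Lower to just above the flap first.

Call:
apply_moves --increments '[{"fingers": 30,"dx": 3,"dy": -1,"dz": -15,"ax": 0,"ay": 0,"az": 0},{"fingers": 30,"dx": 3,"dy": -1,"dz": -35,"ax": 0,"ay": 0,"az": 0},{"fingers": 30,"dx": 3,"dy": -1,"dz": -50,"ax": 0,"ay": 0,"az": 0},{"fingers": 30,"dx": 3,"dy": -1,"dz": -50,"ax": 0,"ay": 0,"az": 0},{"fingers": 30,"dx": 3,"dy": -1,"dz": -50,"ax": 0,"ay": 0,"az": 0}]'

```text
time_s: 5.58
tool_pos: [547.2, 174.4, 251.3]
tool_rot: [0.518, -0.482, 0.517, 0.481]
contact_force: [0.5, -0.3, 0.1]
grip_width: 0.414
```

```bash
python3 look.py b
```

```text
5.575 [547.21100679 174.40093123 251.2770586 ] 36.27632441171662 [ 0.5 -0.3  0.1]
jaw yaw -4.1183103355539705 [-1.    -0.002  0.001]
box xy 24.27752669076859 -0.1058118737711863 depth -16.277058602335075
```

View pics/bw.png

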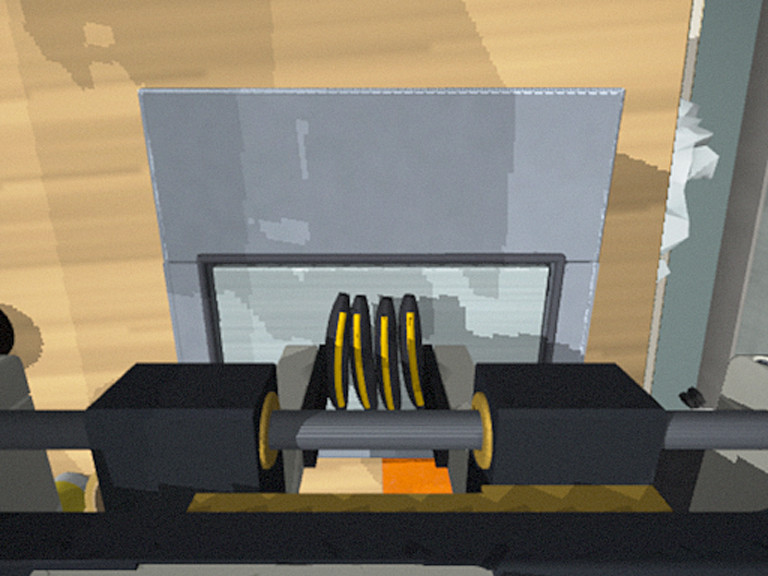

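```bash
python3 - <<'E'
from h import *
o=readout.get_obs();K=cam('wrist',o);t=o['tool_pos']
q=o['tool_rot'];M=R.from_quat([q[1],q[2],q[3],q[0]]).as_matrix();xd=-M[:,1]; yd=M[:,2]
for n,(u,v) in dict(boxedge=(378,91),frame_out=(378,256),frame_in=(378,266),L=(205,300),Rr=(560,300)).items():
    p=px2w(K,u/1.5,v/1.5,235);print(n,(p-t)@xd,(p-t)@yd)
E
```

```text
boxedge -102.1026189317842 0.47565308339400447
frame_out -41.08108544915628 0.6386335862795496
frame_in -36.91464766899893 0.6497615944743036
L -22.309552425846807 -71.00541096156887
Rr -22.26222901270179 76.27062627732967
```

There are 3.4 mm clear to the lip. Press down in stages.

Call:
apply_moves --increments '[{"fingers": 30,"dx": 0,"dy": 1,"dz": -8,"ax": 0,"ay": 0,"az": 0},{"fingers": 30,"dx": 0,"dy": 1,"dz": -16,"ax": 0,"ay": 0,"az": 0},{"fingers": 30,"dx": 0,"dy": 1,"dz": -24,"ax": 0,"ay": 0,"az": 0},{"fingers": 30,"dx": 0,"dy": 1,"dz": -30,"ax": 0,"ay": 0,"az": 0},{"fingers": 30,"dx": 0,"dy": 1,"dz": -30,"ax": 0,"ay": 0,"az": 0}]' --force 58

```text
time_s: 6.25
tool_pos: [546.5, 175.4, 220.6]
tool_rot: [0.518, -0.482, 0.517, 0.482]
contact_force: [-2.7, 0.5, 1.4]
grip_width: 0.412
```

```bash
python3 look.py c 1
```

```text
6.25 [546.47972817 175.38067578 220.63680771] 36.079665427390715 [-2.7  0.5  1.4]
jaw yaw -4.119118365139008 [-1.    -0.001  0.   ]
box xy 23.47968590359053 0.8205346558489711 depth 14.363192286091476
```

View pics/cw.png

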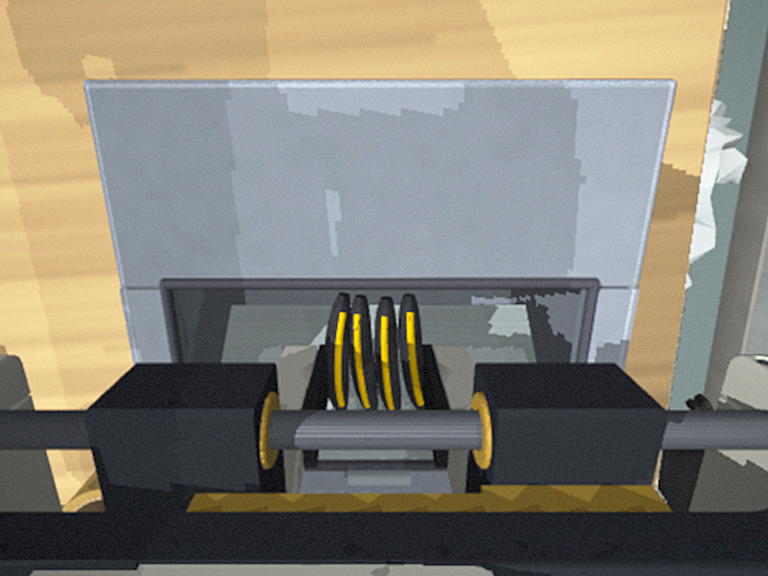

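View pics/cs.png

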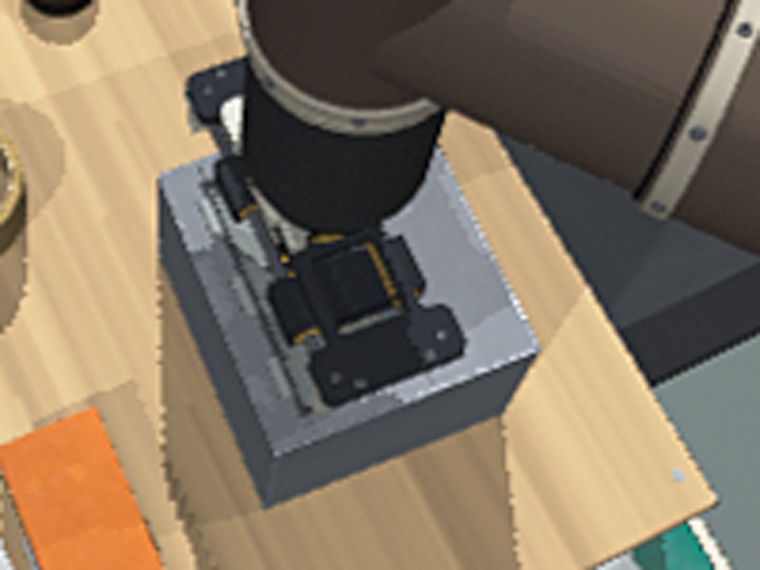

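The flap is swinging down and the bundle is still level in the grip. Going deeper.

Call:
apply_moves --increments '[{"fingers": 30,"dx": 0,"dy": 0,"dz": -6,"ax": 0,"ay": 0,"az": 0},{"fingers": 30,"dx": 0,"dy": 0,"dz": -12,"ax": 0,"ay": 0,"az": 0},{"fingers": 30,"dx": 0,"dy": 0,"dz": -17,"ax": 0,"ay": 0,"az": 0},{"fingers": 30,"dx": 0,"dy": 0,"dz": -17,"ax": 0,"ay": 0,"az": 0}]'

```text
time_s: 6.85
tool_pos: [546.2, 175.1, 203.2]
tool_rot: [0.518, -0.482, 0.518, 0.482]
contact_force: [-2.6, 0.0, 0.6]
grip_width: 0.411
```

```bash
python3 look.py d
```

```text
6.85 [546.1850653  175.12578061 203.21715705] 36.02084864643984 [-2.6  0.   0.6]
jaw yaw -4.126340285239079 [-1.  0. -0.]
box xy 23.203521406354827 0.5457057497656721 depth 31.782842953254033
```

View pics/dw.png

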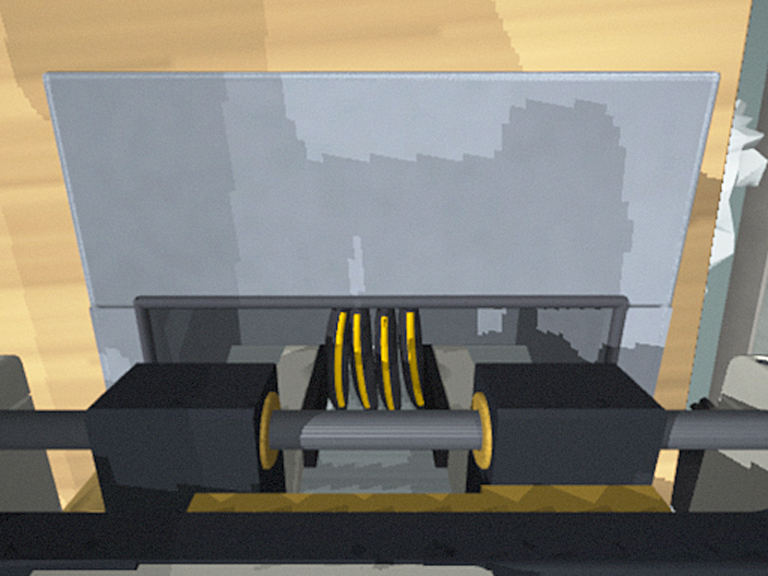

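Call:
apply_moves --increments '[{"fingers": 58,"dx": 0,"dy": 0,"dz": -4,"ax": 0,"ay": 0,"az": 0},{"fingers": 58,"dx": 0,"dy": 0,"dz": -10,"ax": 0,"ay": 0,"az": 0},{"fingers": 58,"dx": 0,"dy": 0,"dz": -16,"ax": 0,"ay": 0,"az": 0},{"fingers": 58,"dx": 0,"dy": 0,"dz": -16,"ax": 0,"ay": 0,"az": 0},{"fingers": 58,"dx": 0,"dy": 0,"dz": -16,"ax": 0,"ay": 0,"az": 0},{"fingers": 58,"dx": 0,"dy": 0,"dz": -16,"ax": 0,"ay": 0,"az": 0}]'

```text
time_s: 7.65
tool_pos: [546.2, 175.1, 187.5]
tool_rot: [0.518, -0.482, 0.518, 0.482]
contact_force: [-1.5, -0.8, 0.9]
grip_width: 0.663
```

```bash
python3 look.py e
```

```text
7.65 [546.22127209 175.13005622 187.53130829] 58.05336103393318 [-1.5 -0.8  0.9]
jaw yaw -4.126706040797649 [-1.  0. -0.]
box xy 23.23934174866354 0.5524966034476569 depth 47.468691709655786
```

View pics/ew.png

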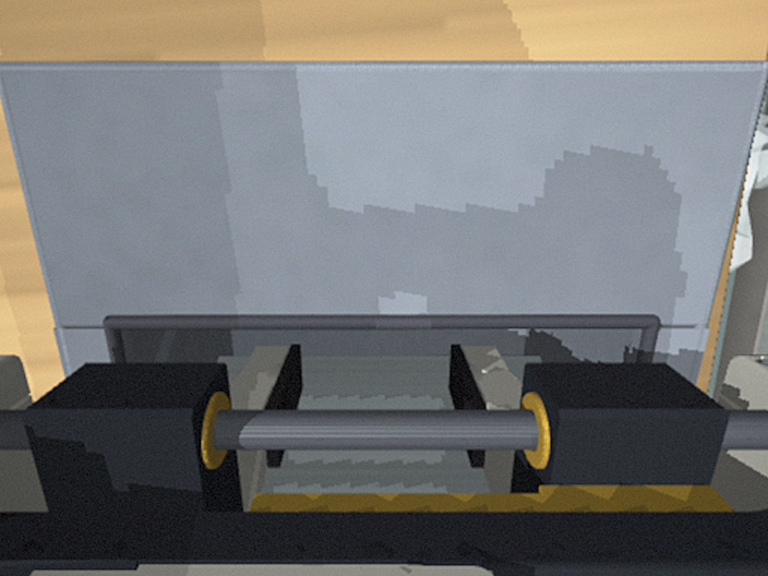

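The bundle has dropped out of sight, leaving only the flap between the fingers. Withdraw straight up.

Call:
apply_moves --increments '[{"fingers": 58,"dx": 0,"dy": 0,"dz": 0,"ax": 0,"ay": 0,"az": 0},{"fingers": 58,"dx": 0,"dy": 0,"dz": 15,"ax": 0,"ay": 0,"az": 0},{"fingers": 58,"dx": 0,"dy": 0,"dz": 35,"ax": 0,"ay": 0,"az": 0},{"fingers": 58,"dx": 0,"dy": 0,"dz": 60,"ax": 0,"ay": 0,"az": 0},{"fingers": 58,"dx": 0,"dy": 0,"dz": 100,"ax": 0,"ay": 0,"az": 0},{"fingers": 58,"dx": 0,"dy": 0,"dz": 150,"ax": 0,"ay": 0,"az": 0},{"fingers": 58,"dx": 0,"dy": 0,"dz": 150,"ax": 0,"ay": 0,"az": 0}]'

```text
time_s: 8.57
tool_pos: [548.5, 175.8, 343.7]
tool_rot: [0.521, -0.483, 0.514, 0.481]
contact_force: [0.4, 0.7, -0.4]
grip_width: 0.659
```

Call:
apply_moves --increments '[{"fingers": 58,"dx": 0,"dy": -40,"dz": 0,"ax": 0,"ay": 0,"az": 0},{"fingers": 58,"dx": 0,"dy": -90,"dz": 0,"ax": 0,"ay": 0,"az": 0},{"fingers": 58,"dx": 0,"dy": -140,"dz": 0,"ax": 0,"ay": 0,"az": 0},{"fingers": 58,"dx": 0,"dy": -190,"dz": 0,"ax": 0,"ay": 0,"az": 0},{"fingers": 58,"dx": 0,"dy": -220,"dz": 0,"ax": 0,"ay": 0,"az": 0},{"fingers": 58,"dx": 0,"dy": -220,"dz": 0,"ax": 0,"ay": 0,"az": 0},{"fingers": 58,"dx": 0,"dy": -220,"dz": 0,"ax": 0,"ay": 0,"az": 0}]'

```text
time_s: 9.45
tool_pos: [548.7, -44.2, 344.1]
tool_rot: [0.521, -0.483, 0.514, 0.48]
contact_force: [0.1, -0.6, -0.5]
grip_width: 0.661
```

```bash
python3 look.py f 1; python3 - <<'E'
from h import *
save(eyes.capture('top'),'ft.png',None,1.5);save(eyes.capture('scene'),'fs2.png',None,1.5)
E
```

```text
9.45 [548.66384048 -44.16963968 344.12561689] 57.88451566946385 [ 0.1 -0.6 -0.5]
jaw yaw -4.140346143875798 [-1.    -0.01   0.005]
box xy 40.97353364379456 -218.0426113014599 depth -109.12561689465969
```

View pics/fs.png

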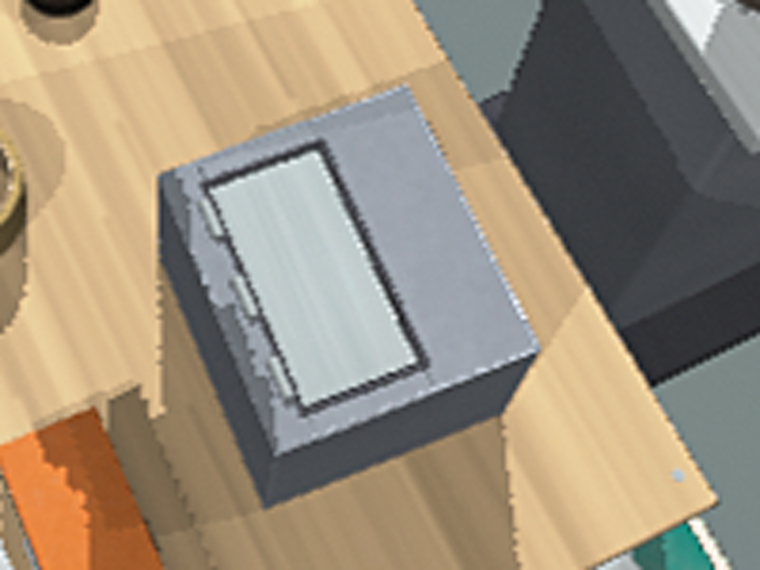

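View pics/ft.png

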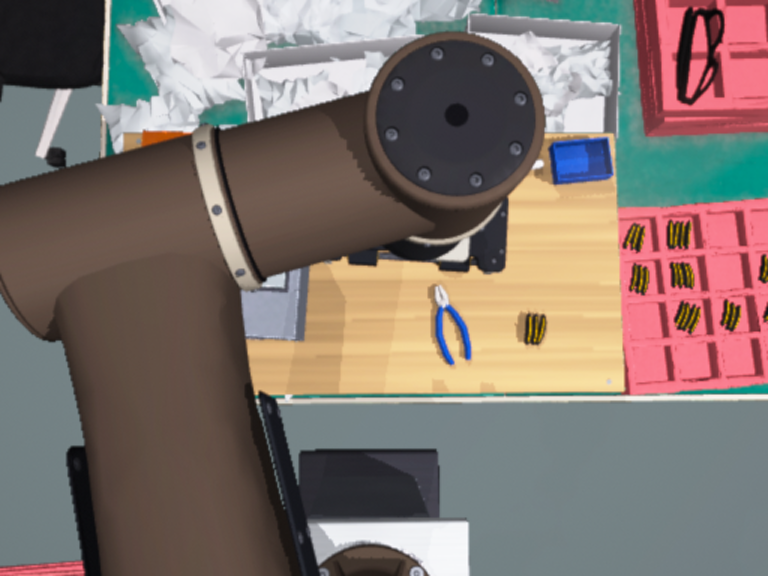

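View pics/fs2.png

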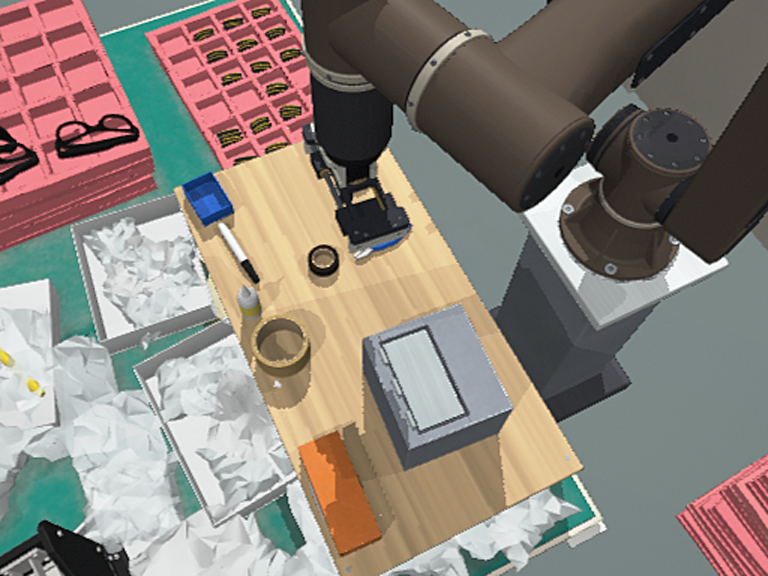

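The scene crop shows the flap shut and level, in its frame from (205,185) to (425,365), with no bundle on the box. In the top view the three-shell bundle is still at (535,329). Handing in.

```bash
python3 - <<'E'
from h import *
print(arm.hand_in())
E
```

```text
the job is handed in; nothing more can be done
None
```

The four-shell bundle is in the reject box and the flap has shut behind it. The job was handed in at about 9.6 s of the 35 s allowed.

- **What I did:** I gripped the bundle from the riser across its width, 6 mm off centre. I then pressed it down through the flap and opened the fingers about 35 to 48 mm below the box top, where it slid in.
- **Last checks:** The final pictures show the flap level in its frame and no bundle on or around the box. The three-shell bundle has not visibly moved, and the gripper is touching nothing.
- **Forces:** Contact force readings stayed under about 3 N.
- **Not directly seen:** The bundle can't be seen inside the closed box. That it lies there is inferred from empty fingers and its absence everywhere else in view.
- **Disagreements:** The top and wrist cameras differed by about 2 mm on where the box sits, so I positioned the bundle from the wrist view. My first two move calls were refused as invalid input because I had left out the zero fields; the arm did not move.

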